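# Rack the pipettes in order of volume

## Task

The gel-loading class is over: put the four micropipettes back on the pipette rest in order of volume, one in each cradle, with the smallest (thinnest shaft, red) in the cradle at the gel tank's end of the row, then yellow, blue and last the thick green one at the other end. Lay each level, squarely in the middle of its cradle with the tip out over the open end and the button just clear of the lip; set them down gently, never dropping one, and do not shift the rack of sample tubes.

Things in the scene. Friction and masses are not known exactly. Their poses are not given: they have to be found in the camera images.
- pipette_red: micropipette on its back, 100 g, red button, hook and collar, smallest volume. Ivory handle x -65 to +55, 32 wide (y), 30 thick, flat underside; finger hook at its back (x -38 to -63) up to z 44; button ends at x -94; round shaft 7 thick, tip at x +140. Origin: on the handle's underside, near the centre of mass, good to grip; x to the tip, z up.
- pipette_yellow: micropipette on its back, 100 g, yellow button, hook and collar, second smallest volume. Ivory handle x -65 to +55, 32 wide (y), 30 thick, flat underside; finger hook at its back (x -38 to -63) up to z 44; button ends at x -94; round shaft 11 thick, tip at x +145. Origin: on the handle's underside, near the centre of mass, good to grip; x to the tip, z up.
- pipette_blue: micropipette on its back, 100 g, blue button, hook and collar, second largest volume. Ivory handle x -65 to +55, 32 wide (y), 30 thick, flat underside; finger hook at its back (x -38 to -63) up to z 44; button ends at x -94; round shaft 16 thick, tip at x +145. Origin: on the handle's underside, near the centre of mass, good to grip; x to the tip, z up.
- pipette_green: micropipette on its back, 100 g, green button, hook and collar, largest volume. Ivory handle x -65 to +55, 32 wide (y), 30 thick, flat underside; finger hook at its back (x -38 to -63) up to z 44; button ends at x -94; round shaft 23 thick, tip at x +145. Origin: on the handle's underside, near the centre of mass, good to grip; x to the tip, z up.
- cradle_1: dark slate-blue cradle, fixed, the leftmost (farthest to +y) of four about 90 apart. Two U saddles at x -50 and +37 (10 thick) carry the handle's underside 28 above the origin, 46 wide between cheeks 18 high; a lip across the closed end (x -110, top 52) stands behind the button. Origin: its underside, 8 over the bench, plumb below where the pipette's origin belongs; x to the open end, z up.
- cradle_2: dark slate-blue cradle, fixed, the second from the left of four about 90 apart. Two U saddles at x -50 and +37 (10 thick) carry the handle's underside 28 above the origin, 46 wide between cheeks 18 high; a lip across the closed end (x -110, top 52) stands behind the button. Origin: its underside, 8 over the bench, plumb below where the pipette's origin belongs; x to the open end, z up.
- cradle_3: dark slate-blue cradle, fixed, the third from the left of four about 90 apart. Two U saddles at x -50 and +37 (10 thick) carry the handle's underside 28 above the origin, 46 wide between cheeks 18 high; a lip across the closed end (x -110, top 52) stands behind the button. Origin: its underside, 8 over the bench, plumb below where the pipette's origin belongs; x to the open end, z up.
- cradle_4: dark slate-blue cradle, fixed, the rightmost (farthest to -y) of four about 90 apart. Two U saddles at x -50 and +37 (10 thick) carry the handle's underside 28 above the origin, 46 wide between cheeks 18 high; a lip across the closed end (x -110, top 52) stands behind the button. Origin: its underside, 8 over the bench, plumb below where the pipette's origin belongs; x to the open end, z up.
- gel_tank: horizontal gel tank of smoked acrylic, 230 wide (y), 130 deep, 80 high with an end cover tipped up to about 130, two brass plugs in front, orange dams and a white comb in its middle. Stands at the back of the bench, on the left or the right of the pipette rest; a grey power supply stands on the other side. Origin: middle of the front (robot-side) edge of its underside. Fixed.
- tube_rack: orange rack of sample tubes, 62 x 103 mm, 47 high, loose on the bench on the robot's side of the pipette rest, to the right, long side along its y. Origin: centre of its underside. Must stay where it is.

How it is judged (in metres and radians):
At the end, for the whole second after the job is handed in: From the gel tank's end: red, yellow, blue, green, one per cradle; origins within 12 mm of the cradles' seen from above, undersides on the saddles (22 to 34 mm over the cradle's origin), level within 0.07 rad, along the cradle within 0.2 rad; all released and at rest (((world y of gel_tank above 0 m and horizontal distance between pipette_red and cradle_1 below 0.012 m and z of pipette_red in the frame of cradle_1 between 0.022 and 0.034 m and angle between the x axis of pipette_red and the x axis of cradle_1, either way round below 0.2 rad and horizontal distance between pipette_yellow and cradle_2 below 0.012 m and z of pipette_yellow in the frame of cradle_2 between 0.022 and 0.034 m and angle between the x axis of pipette_yellow and the x axis of cradle_2, either way round below 0.2 rad and horizontal distance between pipette_blue and cradle_3 below 0.012 m and z of pipette_blue in the frame of cradle_3 between 0.022 and 0.034 m and angle between the x axis of pipette_blue and the x axis of cradle_3, either way round below 0.2 rad and horizontal distance between pipette_green and cradle_4 below 0.012 m and z of pipette_green in the frame of cradle_4 between 0.022 and 0.034 m and angle between the x axis of pipette_green and the x axis of cradle_4, either way round below 0.2 rad) or (world y of gel_tank below 0 m and horizontal distance between pipette_red and cradle_4 below 0.012 m and z of pipette_red in the frame of cradle_4 between 0.022 and 0.034 m and angle between the x axis of pipette_red and the x axis of cradle_4, either way round below 0.2 rad and horizontal distance between pipette_yellow and cradle_3 below 0.012 m and z of pipette_yellow in the frame of cradle_3 between 0.022 and 0.034 m and angle between the x axis of pipette_yellow and the x axis of cradle_3, either way round below 0.2 rad and horizontal distance between pipette_blue and cradle_2 below 0.012 m and z of pipette_blue in the frame of cradle_2 between 0.022 and 0.034 m and angle between the x axis of pipette_blue and the x axis of cradle_2, either way round below 0.2 rad and horizontal distance between pipette_green and cradle_1 below 0.012 m and z of pipette_green in the frame of cradle_1 between 0.022 and 0.034 m and angle between the x axis of pipette_green and the x axis of cradle_1, either way round below 0.2 rad)) and angle between each of pipette_red, pipette_yellow, pipette_blue, pipette_green's own z axis and vertical below 0.07 rad and linear speed of each of pipette_red, pipette_yellow, pipette_blue, pipette_green below 0.02 m/s and contact force between each of pipette_red, pipette_yellow, pipette_blue, pipette_green and the fingers below 0.1 N); the robot touches nothing.
It fails at once if a pipette was dropped (falling free at more than 0.8 m/s, a fall of about 3 cm) ((linear speed of pipette_red above 0.8 m/s and contact force between pipette_red and the fingers below 0.1 N and height (world z) of pipette_red above 0.005 m) or (linear speed of pipette_yellow above 0.8 m/s and contact force between pipette_yellow and the fingers below 0.1 N and height (world z) of pipette_yellow above 0.005 m) or (linear speed of pipette_blue above 0.8 m/s and contact force between pipette_blue and the fingers below 0.1 N and height (world z) of pipette_blue above 0.005 m) or (linear speed of pipette_green above 0.8 m/s and contact force between pipette_green and the fingers below 0.1 N and height (world z) of pipette_green above 0.005 m)).
It fails at once if the rack of sample tubes was shifted by more than 15 mm or tipped (distance of tube_rack from where it was at the start of the episode above 0.015 m or angle between tube_rack's own z axis and vertical above 0.2 rad).
It also fails if it takes over 99 s, if anything falls off the work surface, if the arm or the gripper's body presses on something with over 40 N, if the wrist force passes 120 N, or if a joint passes its speed limit or range.

## Robot

A 6-joint arm with a two-finger parallel gripper is mounted at the origin on the work surface. World frame = base frame: x ahead of the robot, y to its left, z up, the work surface at z = 0. Lengths are in mm, angles in rad, forces in N, time in s.
With the tool pointing down it reaches from about 350 to 875 mm from the base axis. Payload 4.2 kg.
Tool frame: the origin (TCP) lies midway between the tips of the shut fingers; the grasp point (between the pads) lies 19 mm behind it; z points along the fingers, y is the line along which they close (so a half turn about z gives the same grasp; the last joint's range is limited). The gripper opens to 85 mm and grips with 20 to 120 N. Pads are 22 mm wide; open, the fingers measure 114 mm over their backs; the gripper's body (76 mm by 85 mm) begins 54 mm behind the grasp point. The pads swing forward as they close: fully open they stand 13 mm farther back than shut.
Start: joints at [0.259, 0.385, 0.008, 0, -1.194, -0.259], TCP at [624.979, 0.025, 231.312] pointing down, gripper open.
Joint ranges: [-3.14, 3.14], [-1.21, 2.06], [-1.07, 1.41], [-3.16, 2.05], [-2.99, -0.16], [-3.1, 3.1]. Speed limits (rad/s): [2.79, 2.79, 3.14, 3.14, 3.14, 3.14].

## Interface

Orientations are given as a unit quaternion [x, y, z, w].
In Python, from bench import * gives the robot as it stands.
- The arm moves only by the tool drive_tool, never from a script. Its argument "plan" is a list that holds one entry, the list of rows, each a list of 5 numbers: the closure, from -1 (fully open) to 1 (shut), then the shift along the world's x, y, z in mm, then the turn about the world's z in degrees. A call has 1 to 20 rows; each row shifts and turns the commanded pose from where the row before left it; what a row does not reach is not made up. A row lasts 1/12 s, in which the tool goes at most 41.7 mm and 7.16 degrees, less where a joint would pass 70% of its speed; a pose out of reach is approached as far as the arm can. A call is refused whole if a number of a shift passes 41.7 or a number of a turn 7.16, either way. A call with a gripper value outside its range is refused whole. The fingers move at their own pace and stop on an object; the grip force is fixed at half the most. Time passes only in rows, so rows that do not move let the fingers close. It gives the time, the measured TCP pose, the force, the opening and the grip force at its end, in the units of the state.
- read_state(): the state, without advancing time (a new reading comes with each control period).
- get_image(name): name is "scene" or "side" or "wrist"; returns (picture, depth): 480x640x3 uint8, red, green, blue; 480x640 float32, mm along the optical axis (not along the pixel's ray), 0 where there is no reading.
- camera_model(name): a dict with "fx", "fy", "cx", "cy" (pixels), "R" (3x3) and "t" (3): a world point X has camera coordinates R X + t; the wrist camera has in their place "mount" (4x4, takes a point from camera to tool coordinates, whose origin is the TCP and whose axes are the flange's). Camera axes: x right, y down, z forward; pixel columns grow to the right and rows downward; lengths in mm; the calibration is good to about 2 mm. A picture is of the moment at which its call begins: read the wrist's pose just before it. camera_model takes no time and is no camera call.
- job_done(): hands the job in; it is judged then, once.
The state is a dict: "clock": time; "joints": joint angles; "joint_vel": joint speeds; "joint_efforts": joint torques, N m; "position": TCP position; "ee_rot": TCP orientation; "contact_force": force on the tool from outside, world axes, zero at the start; "wrist_torque": the same for the moment, N m; "gripper_width": finger opening in mm; "grasp_force": force on a finger pad.
Only numpy, scipy, OpenCV 4.12 (cv2) and the standard library are available. Lean on these libraries where they do the work, as an engineer would, in place of code of your own. Each camera call takes 0.05 s, during which the arm holds its last target. There are 200 camera calls.

## Working session

There is one attempt and no reset: what is moved stays moved. The work goes in short steps, Python scripts to look and compute and a tool call to move; the robot and the scene stay as the last step left them, time stands still between calls to the robot, and variables do not carry over. Pictures are saved under pics/ and viewed, at most 14 in all, crops included, and the job is handed in when it is done.

Besides the shell and the picture viewer there is one more tool, called after "Call:" as name(argument=value, ...), one argument or row to a line, values as JSON. drive_tool: Moves the arm, as the interface text tells. Its arguments: {"type":"object","properties":{"plan":{"type":"array"}},"required":["plan"]}

```bash
mkdir -p pics
python3 - <<'E'
from bench import *
import cv2,numpy as np
for n in("scene","side"):
    im,d=get_image(n); cv2.imwrite(f"pics/{n}0.png",im[:,:,::-1]); np.savez(f"{n}0.npz",im=im,d=d); m=camera_model(n); print(n,{k:np.round(v,3).tolist() for k,v in m.items()})
print(read_state()["clock"],read_state()["position"],read_state()["ee_rot"],read_state()["gripper_width"])
E
```

```text
scene {'fx': 583.406, 'fy': 583.406, 'cx': 318.435, 'cy': 234.105, 'R': [[0.677, 0.736, 0.001], [0.581, -0.533, -0.615], [-0.452, 0.417, -0.788]], 't': [-378.943, -284.394, 1815.84]}
side {'fx': 466.146, 'fy': 466.146, 'cx': 330.445, 'cy': 242.726, 'R': [[-0.993, -0.114, -0.021], [-0.061, 0.664, -0.745], [0.099, -0.739, -0.667]], 't': [539.302, 77.506, 1101.375]}
0.1 [6.24493611e+02 2.75622970e-02 2.30332160e+02] [-7.07074985e-01  7.07137905e-01  6.51094582e-04 -7.24703244e-04] 85.51999122682737
```

View pics/scene0.png

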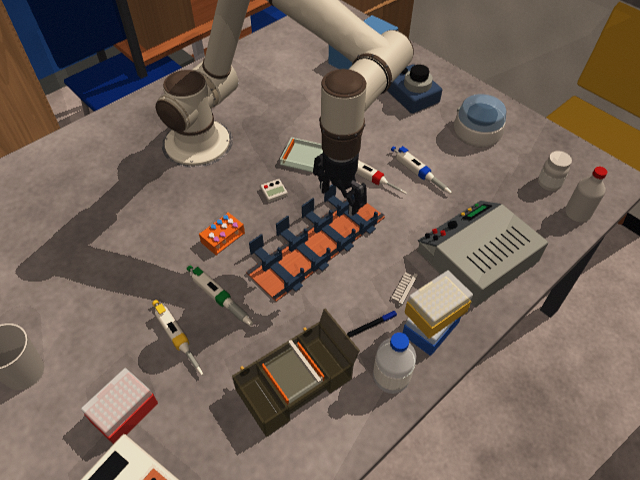

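View pics/side0.png

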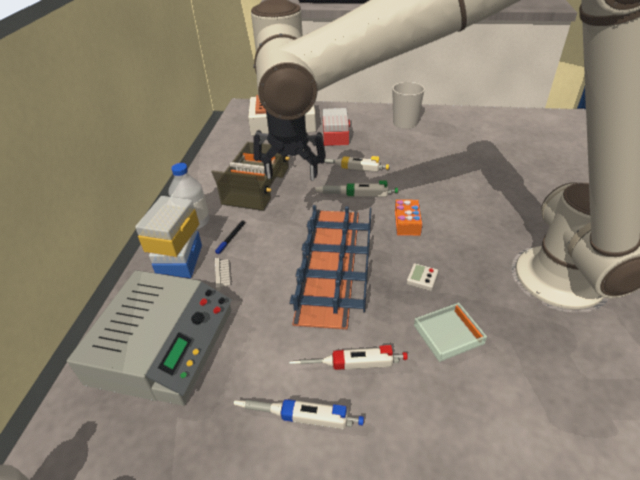

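The scene view shows the rest around (315,240), with the lips toward the robot. The tank is on the −y side at (295,375) and the power supply on the +y side. Red (375,175) and blue (420,168) lie on the +y side; green (220,295) and yellow (175,335) lie on the −y side. So cradle_4 takes red, 3 yellow, 2 blue and 1 green.

```bash
cat > h.py <<'E'
from bench import *
import cv2,numpy as np
def cloud(n,im,d):
    m=camera_model(n); v,u=np.mgrid[:480,:640]
    P=np.stack([(u-m["cx"])/m["fx"]*d,(v-m["cy"])/m["fy"]*d,d],-1)
    W=(P-np.array(m["t"]))@np.array(m["R"]); W[d<=0]=np.nan
    return W
E
python3 - <<'E'
from h import *
boxes={"scene":{"red":(335,150,412,200),"blue":(385,140,455,200),"green":(180,258,256,330),"yellow":(148,295,206,382)},
"side":{"red":(285,340,412,378),"blue":(230,390,368,432),"green":(312,176,402,202),"yellow":(318,150,394,178)}}
for n in("scene","side"):
    z=np.load(n+"0.npz"); im,d=z["im"],z["d"]; W=cloud(n,im,d); H=cv2.cvtColor(im,cv2.COLOR_RGB2HSV)
    bench=W[300:470:20,20:620:20,2].ravel(); print(n,"bench z med",np.nanmedian(bench))
    hue={"red":(0,8),"yellow":(20,32),"blue":(105,122),"green":(60,90)}
    for c,(x0,y0,x1,y1) in boxes[n].items():
        w=W[y0:y1,x0:x1].reshape(-1,3); h=H[y0:y1,x0:x1].reshape(-1,3).astype(int)
        ok=(w[:,2]>5)&(w[:,2]<60)
        hd=ok&(w[:,2]>22)&(w[:,2]<36)
        p=w[hd][:,:2]; 
        col=ok&(h[:,0]>=hue[c][0])&(h[:,0]<=hue[c][1])&(h[:,1]>120)
        (cx,cy),(a,b),ang=cv2.minAreaRect(p.astype(np.float32))
        a_=w[ok]; m=a_[:,:2].mean(0); U=np.linalg.svd(a_[:,:2]-m,full_matrices=False)[2][0]
        t=(a_[:,:2]-m)@U; s=np.sign(((w[col][:,:2]-m)@U).mean()); U=-U*s; t=-t*s
        print(n,c,"n",len(p),"rect",np.round([cx,cy,a,b,ang],1),"axis",np.round(np.degrees(np.arctan2(U[1],U[0])),1),
          "back",np.round(m+U*t.min()),"tip",np.round(m+U*t.max()),"span",round(np.ptp(t)),"maxz",round(np.nanmax(a_[:,2])),"back+94",np.round(m+U*(t.min()+94)),"tip-145",np.round(m+U*(t.max()-145)))
    sl=(H[...,0]>98)&(H[...,0]<120)&(H[...,1]>60)&(W[...,2]>10)&(W[...,2]<80)&(abs(W[...,1])<250)&(W[...,0]>400)&(W[...,0]<750)
    w=W[sl]; print("slate",len(w),np.round(np.percentile(w,[0,5,50,95,100],axis=0)))
    o=(H[...,0]<14)&(H[...,1]>150)&(W[...,2]>-5)&(W[...,2]<25)&(W[...,0]>400)&(W[...,0]<800)&(abs(W[...,1])<250)
    print("orange",np.round(cv2.minAreaRect(W[o][:,:2].astype(np.float32)),1) if 0 else np.round(np.percentile(W[o],[1,50,99],axis=0)))
    # top view map
    M=np.zeros((600,600,3),np.uint8); g=(W[...,2]>4)&(W[...,2]<70)
    q=W[g]; i=((q[:,0]-350)/.75).astype(int); j=((300-q[:,1])/1.0).astype(int); k=(i>=0)&(i<600)&(j>=0)&(j<600)
    M[599-i[k],j[k]]=im[g][k][:,::-1]; cv2.imwrite(f"pics/top_{n}.png",M)
    np.save(f"slate_{n}.npy",w)
a=cv2.imread("pics/top_scene.png");b=cv2.imread("pics/top_side.png"); cv2.imwrite("pics/top.png",np.maximum(a,b))
E
```

```text
scene bench z med 0.6927789281284741
scene red n 390 rect [492.2 297.1 148.8 251.4  16.6] axis 84.3 back [472. 147.] tip [502. 454.] span 309 maxz 55 back+94 [481. 241.] tip-145 [488. 310.]
scene blue n 400 rect [551.5 359.7 132.1 233.9  84.2] axis -23.7 back [414. 464.] tip [668. 353.] span 276 maxz 50 back+94 [500. 427.] tip-145 [535. 412.]
scene green n 676 rect [ 507.  -290.3  168.3  180.3   50. ] axis 3.1 back [ 341. -289.] tip [ 626. -274.] span 285 maxz 52 back+94 [ 435. -284.] tip-145 [ 481. -282.]
scene yellow n 610 rect [ 535.1 -429.8   32.8  237.8   83.5] axis -10.5 back [ 395. -406.] tip [ 652. -453.] span 261 maxz 50 back+94 [ 488. -423.] tip-145 [ 509. -427.]
slate 3035 [[ 452. -159.   10.]
 [ 456. -142.   12.]
 [ 524.  -24.   25.]
 [ 611.  148.   55.]
 [ 624.  171.   65.]]
orange [[ 501. -190.    3.]
 [ 553.  -48.    9.]
 [ 607.  204.   16.]]
side bench z med -0.26702641639706165
side red n 826 rect [440.7 285.4 162.5  33.3   9.3] axis 8.2 back [358. 278.] tip [589. 312.] span 234 maxz 46 back+94 [451. 292.] tip-145 [445. 291.]
side blue n 1155 rect [546.6 411.3  32.2 216.2  87. ] axis -3.9 back [437. 422.] tip [675. 406.] span 238 maxz 46 back+94 [531. 416.] tip-145 [530. 416.]
side green n 382 rect [ 497.1 -286.8  227.9   36.9    2.8] axis 0.4 back [ 374. -280.] tip [ 620. -279.] span 246 maxz 48 back+94 [ 468. -280.] tip-145 [ 475. -280.]
side yellow n 251 rect [ 503.8 -423.5   37.4  172.8   86.2] axis 172.9 back [ 611. -433.] tip [ 411. -408.] span 201 maxz 46 back+94 [ 517. -421.] tip-145 [ 555. -426.]
slate 2192 [[ 450. -154.   10.]
 [ 460. -128.   11.]
 [ 535.   56.   15.]
 [ 603.  167.   51.]
 [ 618.  174.   63.]]
orange [[ 500. -181.    4.]
 [ 552.   81.    7.]
 [ 590.  206.   11.]]
```

View pics/top.png

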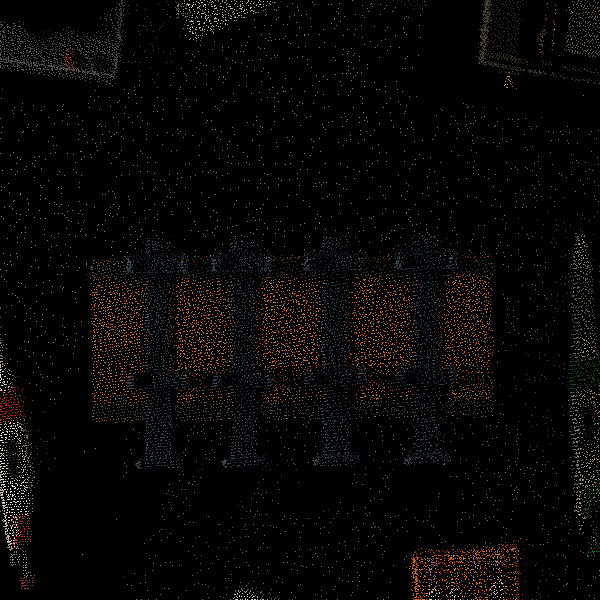

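The top map shows four cradles parallel to x, with origins near x=563 and y≈142, 56, −35 and −125. The rack is at the lower right, at x<420 and y≈−115 to −220. Next I refine the poses.

Run:
```python
from h import *
Ws=[];Cs=[]
for n in("scene","side"):
    z=np.load(n+"0.npz"); W=cloud(n,z["im"],z["d"]); H=cv2.cvtColor(z["im"],cv2.COLOR_RGB2HSV); Ws.append(W.reshape(-1,3)); Cs.append(H.reshape(-1,3).astype(int))
init={"red":(449,291,8.5,140),"blue":(530,416,-4,145),"green":(472,-280,1.5,145),"yellow":(505,-425,-9,145)}
hue={"red":(0,8),"yellow":(20,32),"blue":(105,122),"green":(60,90)}
for c,(x,y,a,tp) in init.items():
  for k,n in enumerate(("scene","side")):
    W=Ws[k];H=Cs[k];o=np.array([x,y],float);A=np.radians(a)
    for it in range(4):
        u=np.array([np.cos(A),np.sin(A)]);v=np.array([-u[1],u[0]])
        q=W[:,:2]-o;t=q@u;s=q@v
        hd=(abs(s)<24)&(t>-62)&(t<52)&(W[:,2]>24)&(W[:,2]<34)
        bins=[np.median(s[hd&(abs(t-b)<8)]) if (hd&(abs(t-b)<8)).sum()>5 else np.nan for b in range(-56,50,12)]
        bb=np.arange(-56,50,12);g=~np.isnan(bins)
        if g.sum()<3: print(c,n,"few");break
        f=np.polyfit(bb[g],np.array(bins)[g],1); A+=f[0]; o=o+f[1]*v
    al=(abs(s)<18)&(abs(t)<175)&(W[:,2]>5)&(W[:,2]<52)
    # axial: back/tip robust; hook centre at -50.5
    hk=(abs(s)<18)&(W[:,2]>37)&(W[:,2]<50)&(abs(t)<90)
    ta=np.sort(t[al]); col=al&(H[:,0]>=hue[c][0])&(H[:,0]<=hue[c][1])&(H[:,1]>110)
    print(c,n,np.round(o,1),"yaw",round(np.degrees(A),1),"n",hd.sum(),"ends",np.round([ta[0],ta[3],ta[-4],ta[-1]]),"hook",np.round(np.percentile(t[hk],[5,50,95])) if hk.sum() else None,"ztop",round(np.median(W[hd][:,2]),1),"colour t hist",np.histogram(t[col],range(-105,90,15))[0])
W=np.vstack(Ws); S=np.vstack([np.load(f"slate_{n}.npy") for n in("scene","side")])
for y in(142,56,-35,-125):
    s=S[abs(S[:,1]-y)<40]
    hi=s[(s[:,2]>44)&(s[:,0]>480)]; 
    for nm,m in(("rear",abs(hi[:,0]-513)<12),("front",abs(hi[:,0]-600)<12)):
        r=hi[m]; L=r[r[:,1]>y];R=r[r[:,1]<y]; print(y,nm,"x",np.round(np.median(r[:,0]),1),"yL",np.round(np.median(L[:,1]),1),"yR",np.round(np.median(R[:,1]),1),"zmax",np.round(np.percentile(r[:,2],95)),len(L),len(R))
    l=s[(s[:,0]<475)&(s[:,2]>35)]; print("  lip",np.round(np.median(l,axis=0),1),len(l), "all y mid",np.round(np.percentile(s[:,1],[2,98]).mean(),1))
```

```text
red scene [450.1 283.5] yaw 4.6 n 183 ends [-175. -173.  156.  167.] hook [ 9. 17. 42.] ztop 30.1 colour t hist [ 0  0  0  0  0  0  0  0  0 38 61  1]
red side [449.2 289.9] yaw 5.7 n 695 ends [-175. -174.  139.  141.] hook [-59. -48. -37.] ztop 28.9 colour t hist [  6  32   3  72  36   0   0   0   0 121  93   0]
blue scene [529.3 406.5] yaw -1.9 n 241 ends [-170. -160.  167.  174.] hook [-57. -46.  -2.] ztop 30.2 colour t hist [ 1 12  0 25 11  0  2  3  0 43 52  1]
blue side [529.9 414.7] yaw -7.2 n 908 ends [-93. -92. 144. 145.] hook [-61. -50. -39.] ztop 28.9 colour t hist [ 15  24   8  87  34   0   0   0   0 139  83   0]
green scene [ 472.4 -292.8] yaw 7.3 n 376 ends [-167. -157.  164.  167.] hook [-54. -41. -19.] ztop 29.7 colour t hist [ 0 17  0 22 26  0  0  0  1 39 79  4]
green side [ 472.1 -284.6] yaw 0.8 n 250 ends [-89. -89. 145. 148.] hook [-56. -48. -36.] ztop 28.4 colour t hist [ 0 11  0 16 10  0  0  0  0 28 41  0]
yellow scene [ 504.5 -428. ] yaw -2.7 n 457 ends [-164. -162.  156.  168.] hook [-58. -46. -36.] ztop 29.6 colour t hist [ 4 19  1 39 23  0  0  0  2 68 71  1]
yellow side [ 505.5 -421.6] yaw -9.5 n 199 ends [-95. -93. 104. 106.] hook [-62. -53. -41.] ztop 28.9 colour t hist [ 9  6  6 25  8  0  0  0  1 52 22  0]
142 rear x 514.7 yL 168.3 yR 114.5 zmax 56.0 32 29
142 front x 601.4 yL 169.1 yR 116.4 zmax 56.0 32 31
  lip [454.9 142.6  46. ] 78 all y mid 142.0
56 rear x 515.6 yL 83.2 yR 29.8 zmax 58.0 29 28
56 front x 602.3 yL 84.8 yR 30.5 zmax 58.0 25 30
  lip [456.1  56.2  48.3] 93 all y mid 57.0
-35 rear x 517.3 yL -8.1 yR -62.0 zmax 57.0 24 32
-35 front x 603.3 yL -8.6 yR -60.6 zmax 57.0 25 28
  lip [457.  -37.6  51.2] 102 all y mid -35.1
-125 rear x 518.2 yL -100.4 yR -153.5 zmax 58.0 20 20
-125 front x 605.1 yL -99.6 yR -152.3 zmax 57.0 23 18
  lip [ 458.8 -130.1   49.1] 99 all y mid -126.3
```

Call:
drive_tool(
  plan=[
    [[-1,-14.6,24,-6,-6.9],[-1,-14.6,24,-6,-6.9],[-1,-14.6,24,-6,-6.9],[-1,-14.6,24,-6,-6.9],[-1,-14.6,24,-6,-6.9],[-1,-14.6,24,-6,-6.9],[-1,-14.6,24,-6,-6.9],[-1,-14.6,24,-6,-6.9],[-1,-14.6,24,-6,-6.9],[-1,-14.6,24,-6,-6.9],[-1,-14.6,24,-6,-6.9],[-1,-14.6,24,-6,-6.9],[-1,0,0,0,0],[-1,0,0,0,0]],
  ],
)

```text
clock: 1.27
position: [448.8, 288.8, 158.6]
ee_rot: [-0.064, 0.998, -0.001, -0.001]
contact_force: [-0.0, -0.5, 0.7]
gripper_width: 85.9
grasp_force: 0.0
```

```bash
cat >> h.py <<'E'
from scipy.spatial.transform import Rotation as Ro
def wrist(name):
    s=read_state(); im,d=get_image("wrist"); m=camera_model("wrist"); cv2.imwrite(f"pics/{name}.png",im[:,:,::-1])
    v,u=np.mgrid[:480,:640]; P=np.stack([(u-m["cx"])/m["fx"]*d,(v-m["cy"])/m["fy"]*d,d,np.ones_like(d)],-1)
    T=np.eye(4);T[:3,:3]=Ro.from_quat(s["ee_rot"]).as_matrix();T[:3,3]=s["position"]
    W=(P@(T@np.array(m["mount"])).T)[...,:3]; W[d<=0]=np.nan
    return s,im,W
def yaw(s):
    return np.degrees(Ro.from_quat(s["ee_rot"]).as_matrix()[:2,1]@[1,1j].__class__([1,0])) if 0 else np.degrees(np.arctan2(*Ro.from_quat(s["ee_rot"]).as_matrix()[[1,0],1]))-90
def rep(s): print("t",round(s["clock"],2),"tcp",np.round(s["position"],1),"tooly-90",round(yaw(s),1),"w",round(s["gripper_width"],1),"g",round(s["grasp_force"],1),"F",np.round(s["contact_force"],1))
E
python3 - <<'E'
from h import *
s,im,W=wrist("w1"); rep(s); print(np.round(W[100:480:100,100:640:150],0).tolist())
np.savez("w1.npz",im=im,W=W)
E
```

```text
t 1.27 tcp [448.8 288.8 158.6] tooly-90 7.4 w 85.9 g 0.0 F [-0.  -0.5  0.7]
[[[370.0, 105.0, 0.0], [355.0, 223.0, -0.0], [339.0, 342.0, -2.0], [324.0, 461.0, -2.0]], [[452.0, 99.0, 0.0], [436.0, 228.0, -1.0], [419.0, 358.0, 0.0], [402.0, 487.0, -1.0]], [[546.0, 98.0, 7.0], [533.0, 235.0, -1.0], [514.0, 378.0, -1.0], [496.0, 521.0, -2.0]], [[449.0, 227.0, 220.0], [651.0, 243.0, -1.0], [630.0, 401.0, -1.0], [429.0, 350.0, 225.0]]]
```

View pics/w1.png

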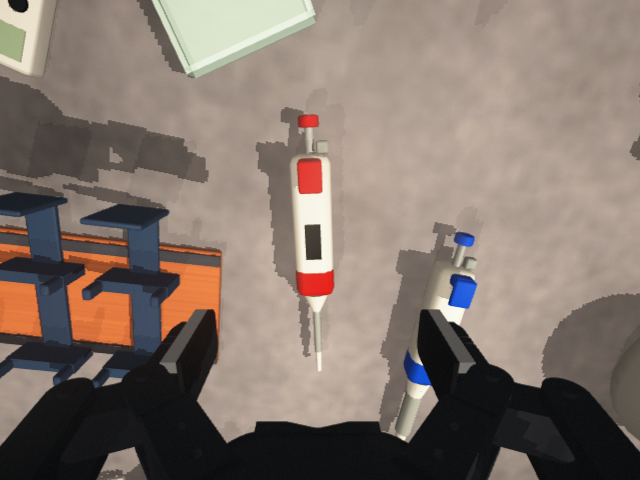

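The picture shows red along (308,115)–(319,371), with its handle at rows 155–297. Blue lies at (463,235)–(403,437), partly hidden by a finger.

```bash
cat >> h.py <<'E'
def ray(s,u,v,z):
    m=camera_model("wrist");T=np.eye(4);T[:3,:3]=Ro.from_quat(s["ee_rot"]).as_matrix();T[:3,3]=s["position"];T=T@np.array(m["mount"])
    r=T[:3,:3]@[(u-m["cx"])/m["fx"],(v-m["cy"])/m["fy"],1]; return T[:3,3]+r*(z-T[2,3])/r[2]
def pip(s,W,o,a,tp=145,z0=0):
    o=np.array(o,float);A=np.radians(a);W=W.reshape(-1,3)
    for it in range(5):
        u=np.array([np.cos(A),np.sin(A)]);v=np.array([-u[1],u[0]]);q=W[:,:2]-o;t=q@u;l=q@v
        hd=(abs(l)<24)&(t>-70)&(t<62)&(W[:,2]>z0+24)&(W[:,2]<z0+34); B=[];Z=[]
        for b in range(-60,52,10):
            k=hd&(abs(t-b)<6)
            if k.sum()>20: B.append(b);Z.append(np.percentile(l[k],[3,97]).mean())
        f=np.polyfit(B,Z,1);A+=f[0];o=o+f[1]*v
    al=(abs(l)<16)&(W[:,2]>z0+5)&(W[:,2]<z0+50)&(t>-125)&(t<170); ta=np.sort(t[al])
    print("origin",np.round(o,1),"yaw",round(np.degrees(A),1),"bins",len(B),"width",np.round(np.ptp(np.percentile(l[hd],[2,98])),1),"handle t",np.round(np.percentile(t[hd],[.5,99.5]),1),"ends t",np.round([ta[3],ta[-4]],1),"z",round(np.median(W[hd][:,2]),1))
E
python3 - <<'E'
from h import *
s=read_state(); z=np.load("w1.npz");W=z["W"]
pip(s,W,(449,289),7); pip(s,W,(530,411),-5)
for p in((308,115,15),(319,371,13),(310,155,29),(316,297,29),(312,225,29),(463,234,15)): print(p,np.round(ray(s,*p)[:2],1) if 0 else np.round(ray(s,*p),1))
E
```

```text
origin [449.4 285.7] yaw 9.6 bins 12 width 29.1 handle t [-60.   59.4] ends t [-90.  143.2] z 28.6
origin [529.5 405. ] yaw -4.5 bins 8 width 27.5 handle t [-62.5  60.8] ends t [-92.4 131.5] z 28.2
(308, 115, 15) [361.3 270.1  15. ]
(319, 371, 13) [595.  309.1  13. ]
(310, 155, 29) [389.7 275.4  29. ]
(316, 297, 29) [507.1 295.   29. ]
(312, 225, 29) [443.8 283.7  29. ]
(463, 234, 15) [439.1 412.5  15. ]
```

Call:
drive_tool(
  plan=[
    [[-1,0.6,-0.4,-30,1],[-1,0.6,-0.4,-30,1.1],[-1,0.6,-0.4,-30,0],[-1,0.6,-0.4,-26,0],[-1,0.6,-0.4,-20,0],[-1,0.6,-0.4,-12,0],[-1,0.6,-0.2,-5,0],[-1,0,0,0,0],[1,0,0,0,0],[1,0,0,0,0],[1,0,0,0,0],[1,0,0,0,0],[1,0,0,0,0],[1,0,0,0,0],[1,0,0,0,0],[1,0,0,0,0]],
  ],
)

```text
clock: 2.65
position: [454.5, 286.1, 7.4]
ee_rot: [-0.081, 0.997, 0.001, 0.001]
contact_force: [-0.6, -0.6, 5.7]
gripper_width: 31.0
grasp_force: 61.5
```

Call:
drive_tool(
  plan=[
    [[1,0,0,6,0],[1,0,0,18,0],[1,0,0,30,0],[1,0,0,34,0],[1,3,-12,20,0],[1,8,-26,5,-0.8],[1,8,-30,0,-0.8],[1,8,-30,0,-0.8],[1,8,-30,0,-0.8],[1,8,-30,0,-0.8],[1,8,-30,0,-0.8],[1,8,-30,0,-0.8],[1,8,-30,0,-0.8],[1,8,-30,0,-0.8],[1,8,-30,0,-0.8],[1,8,-30,0,-0.6],[1,8,-30,0,0],[1,8,-30,0,0],[1,8,-14.6,0,0],[1,0,0,0,0]],
  ],
)

```text
clock: 4.32
position: [569.5, -130.0, 118.8]
ee_rot: [-0.004, 1.0, -0.0, -0.0]
contact_force: [0.5, 0.6, -1.4]
gripper_width: 31.2
grasp_force: 60.6
```

Run:
```python
from h import *
s,im,W=wrist("w2"); rep(s); np.savez("w2.npz",im=im,W=W)
```

```text
t 4.32 tcp [ 569.5 -130.   118.8] tooly-90 0.5 w 31.2 g 60.6 F [ 0.5  0.6 -1.4]
```

View pics/w2.png

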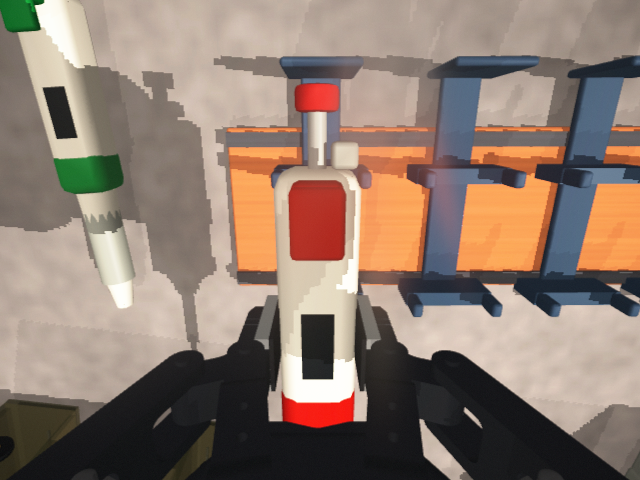

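Red is held straight. Its button is at (317,97) and its handle spans columns 277–358. Cradle_4's lip spans columns 280–362 at rows 57–78, and its rear saddle is behind the handle near row 178. I measure the offsets from these.

Run:
```python
from h import *
s=read_state(); z=np.load("w2.npz");im,W=z["im"],z["W"];w=W.reshape(-1,3)
for c in((568,-126.5),(566.7,-35),(565.5,57)):
    l=w[(abs(w[:,0]-(c[0]-110))<14)&(abs(w[:,1]-c[1])<42)&(w[:,2]>48)&(w[:,2]<70)]
    print("lip",len(l),np.round(np.median(l,axis=0),1),np.round(np.percentile(l,[2,98],axis=0)[:,:2],1).tolist())
    for dx in(-50,37):
        l=w[(abs(w[:,0]-(c[0]+dx))<12)&(abs(w[:,1]-c[1])<42)&(w[:,2]>48)&(w[:,2]<66)]
        if len(l)>20:print("  saddle",dx,len(l),np.round(np.median(l,axis=0),1),np.round(np.percentile(l,[2,98],axis=0)[:,:2],1).tolist())
p=w[(w[:,2]>s["position"][2]-7)&(w[:,2]<190)&(abs(w[:,1]+130)<30)&(w[:,0]<s["position"][0]-20)]
for a,b in((-110,-68),(-60,-45),(-40,-25)):
    q=p[(p[:,0]-s["position"][0]>a)&(p[:,0]-s["position"][0]<b)]; print(a,len(q),np.round(np.percentile(q[:,1],[3,50,97]),1),"xmin",np.round(np.percentile(q[:,0],1),1),"z",np.round(np.percentile(q[:,2],[5,50,95])))
print("lip px",np.round(ray(s,280,62,60)[:2],1),np.round(ray(s,362,62,60)[:2],1),"button back",np.round(ray(s,317,84,135),1),np.round(ray(s,317,90,127),1))
pip(s,W,(470,-285),2)
```

```text
lip 1118 [ 456.8 -128.1   58.2] [[453.5, -148.8], [458.7, -107.8]]
  saddle -50 309 [ 517.5 -103.3   52.5] [[513.4, -157.4], [522.6, -98.3]]
lip 1117 [455.8 -38.7  58.3] [[452.9, -58.8], [457.7, -17.1]]
  saddle -50 447 [517.1 -13.4  52.3] [[512.6, -66.3], [521.9, -7.2]]
  saddle 37 346 [603.1 -12.4  52.2] [[599.1, -65.2], [608.5, -6.2]]
lip 262 [454.9  34.   54.7] [[452.0, 32.3], [456.8, 42.5]]
  saddle -50 259 [516.4  27.3  52.2] [[512.0, 25.1], [521.2, 31.8]]
  saddle 37 406 [602.6  79.1  51.9] [[598.1, 26.3], [607.6, 85.1]]
-110 2779 [-136.9 -129.  -117. ] xmin 474.7 z [127. 131. 134.]
-60 3835 [-144.5 -130.  -115.5] xmin 508.8 z [136. 154. 155.]
-40 2358 [-144.7 -129.9 -114.8] xmin 528.8 z [135. 140. 153.]
lip px [ 456.1 -148.3] [ 455.7 -106. ] button back [ 474.4 -129.   135. ] [ 475.5 -129.   127. ]
origin [ 470.1 -287.6] yaw -0.0 bins 11 width 29.9 handle t [-48.   60.5] ends t [-54.5 151.9] z 28.7
```

Call:
drive_tool(
  plan=[
    [[1,-0.7,1,-10,0],[1,-0.7,1,-18,0],[1,0,0,-18,0],[1,0,0,-14,0],[1,0,0,-8,0],[1,0,0,-4,0],[1,0,0,-1.5,0],[1,0,0,-1,0],[1,0,0,0,0]],
  ],
)

```text
clock: 5.12
position: [568.0, -124.9, 45.4]
ee_rot: [-0.006, 1.0, -0.0, 0.001]
contact_force: [-0.1, 0.1, -0.8]
gripper_width: 30.6
grasp_force: 60.6
```

Call:
drive_tool(
  plan=[
    [[1,0,-1.5,0,0],[1,0,-1.5,0,0],[1,0,0,-0.7,0],[1,0,0,-0.7,0],[1,0,0,0,0],[1,0,0,0,0]],
  ],
)

```text
clock: 5.62
position: [567.6, -128.3, 43.5]
ee_rot: [-0.006, 1.0, -0.0, 0.0]
contact_force: [-1.4, 0.2, -1.0]
gripper_width: 30.6
grasp_force: 60.6
```

Call:
drive_tool(
  plan=[
    [[1,0,0,-0.6,0],[1,0,0,0,0],[0.2,0,0,0,0],[0,0,0,0,0],[-0.2,0,0,0,0],[-0.4,0,0,0,0],[-0.4,0,0,0,0],[-0.4,0,0,0,0],[-0.4,0,0,10,0],[-0.4,0,0,25,0],[-0.4,0,0,35,0],[-0.4,0,0,35,0],[-0.4,0,0,20,0],[-0.4,0,0,0,0],[-0.4,0,0,0,0]],
  ],
)

```text
clock: 6.87
position: [568.2, -128.1, 170.0]
ee_rot: [-0.006, 1.0, 0.0, 0.002]
contact_force: [-0.2, -0.1, -0.6]
gripper_width: 59.6
grasp_force: 0.0
```

```bash
cat >> h.py <<'E'
def saddles(w,c):
    for dx,lo in((-50,48),(37,48)):
        l=w[(abs(w[:,0]-(c[0]+dx))<12)&(abs(w[:,1]-c[1])<42)&(w[:,2]>48)&(w[:,2]<58)&(abs(w[:,1]-c[1])>20)]
        if len(l)>20:print("  saddle",dx,len(l),np.round(np.percentile(l,[2,50,98],axis=0)[:,:2],1).tolist(), "mid y",np.round(np.percentile(l[:,1],[2,98]).mean(),1))
E
python3 - <<'E'
from h import *
s,im,W=wrist("w3"); rep(s); w=W.reshape(-1,3)
pip(s,W,(567.5,-128),0.7,z0=36); 
for c in((567.5,-128),(566.6,-36),(565.7,55)): saddles(w,c)
try: pip(s,W,(472,-287),2)
except Exception as e: print(e)
E
```

```text
t 6.87 tcp [ 568.2 -128.1  170. ] tooly-90 0.7 w 59.6 g 0.0 F [-0.2 -0.1 -0.6]
origin [ 567.5 -127.5] yaw 1.1 bins 12 width 28.9 handle t [-64.6  55.2] ends t [-114.2  137.9] z 64.6
  saddle -50 256 [[513.4, -156.8], [518.0, -104.7], [523.1, -98.3]] mid y -127.6
  saddle 37 204 [[600.2, -156.5], [604.0, -126.8], [609.2, -97.4]] mid y -126.9
  saddle -50 283 [[512.5, -66.1], [516.9, -13.6], [521.8, -7.4]] mid y -36.8
  saddle 37 225 [[599.1, -65.1], [603.0, -12.4], [608.3, -6.1]] mid y -35.6
  saddle -50 338 [[511.5, 25.4], [516.1, 78.3], [520.9, 84.8]] mid y 55.1
  saddle 37 262 [[598.2, 26.6], [602.4, 79.3], [607.7, 85.9]] mid y 56.2
origin [ 472.  -287.1] yaw -1.2 bins 12 width 31.0 handle t [-56.8  60.9] ends t [-69.  149.2] z 28.7
```

View pics/w3.png

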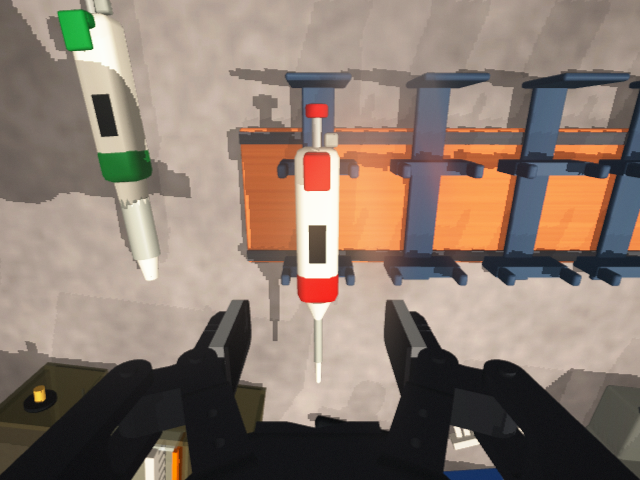

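Red is centred in cradle_4 (handle columns 297–338, between the cheeks) and level. Yellow is next.

Call:
drive_tool(
  plan=[
    [[-1,-3,-12,0,0],[-1,-6,-30,-1,-0.8],[-1,-6,-30,-1,-0.8],[-1,-6,-30,-1,-0.8],[-1,-6,-30,-1,-0.8],[-1,-6,-30,-1,-0.8],[-1,-6,-30,-1,-0.8],[-1,-6,-30,-1,-0.8],[-1,-6,-30,-1,-0.8],[-1,-6,-30,-1,-0.8],[-1,-6,-15,-1,-0.8],[-1,0,0,0,0],[-1,0,0,0,0],[-1,0,0,0,0]],
  ],
)

```text
clock: 8.08
position: [503.9, -424.9, 156.5]
ee_rot: [0.064, 0.998, 0.001, -0.001]
contact_force: [0.0, 0.7, 0.3]
gripper_width: 85.3
grasp_force: 0.0
```

Run:
```python
from h import *
s,im,W=wrist("w4"); rep(s); np.savez("w4.npz",im=im,W=W)
pip(s,W,(505,-425),-7)
try: pip(s,W,(472,-287),2)
except Exception as e: print(e)
```

```text
t 8.08 tcp [ 503.9 -424.9  156.5] tooly-90 -7.3 w 85.3 g 0.0 F [0.  0.7 0.3]
origin [ 504.7 -427.6] yaw -6.2 bins 12 width 29.1 handle t [-62.2  58.7] ends t [-92.3 145.4] z 28.6
origin [ 472.2 -292.5] yaw 7.3 bins 12 width 29.6 handle t [-57.8  60.7] ends t [-88.3 150.1] z 28.6
```

View pics/w4.png

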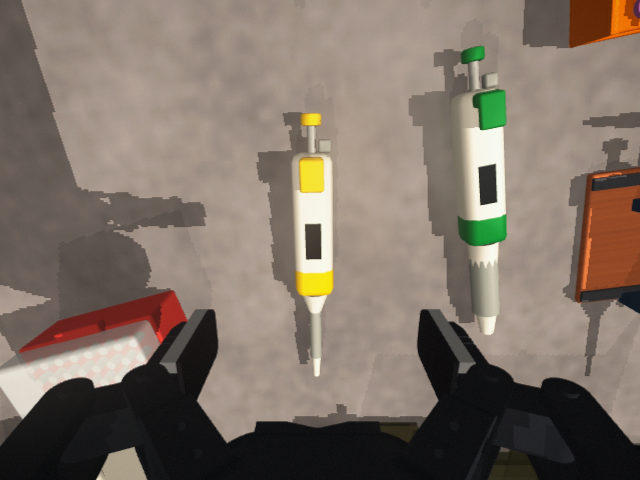

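Yellow runs along (311,115)–(317,375) and is clear to grip. Green runs along (473,47)–(487,332).

Call:
drive_tool(
  plan=[
    [[-1,0.6,-0.5,-30,0.6],[-1,0.6,-0.5,-30,0.5],[-1,0.6,-0.5,-30,0],[-1,0.6,-0.5,-24,0],[-1,0.8,-0.5,-18,0],[-1,0.8,-0.5,-12,0],[-1,0,0,-5.5,0],[-1,0,0,0,0],[1,0,0,0,0],[1,0,0,0,0],[1,0,0,0,0],[1,0,0,0,0],[1,0,0,0,0],[1,0,0,0,0],[1,0,0,0,0]],
  ],
)

```text
clock: 9.38
position: [509.3, -428.7, 9.7]
ee_rot: [0.054, 0.999, -0.001, 0.001]
contact_force: [-0.2, 0.8, 4.9]
gripper_width: 30.6
grasp_force: 61.4
```

Call:
drive_tool(
  plan=[
    [[1,0,0,6,0],[1,0,0,18,0],[1,0,0,30,0],[1,0,0,34,0],[1,2,10,20,0],[1,4,25,4,0.6],[1,4,30,0,0.7],[1,4,30,0,0.7],[1,4,30,0,0.7],[1,4,30,0,0.7],[1,4,30,0,0.7],[1,4,30,0,0.7],[1,4,30,0,0.7],[1,4,30,0,0.7],[1,4,30,0,0.7],[1,4,30,0,0.7],[1,4,30,0,0],[1,4,20,0,0],[1,4,7,0,0],[1,0,0,0,0]],
  ],
)

```text
clock: 11.05
position: [566.9, -34.7, 120.1]
ee_rot: [-0.013, 1.0, 0.0, -0.0]
contact_force: [0.8, 0.1, -1.8]
gripper_width: 30.7
grasp_force: 60.7
```

Call:
drive_tool(
  plan=[
    [[1,0,0,-10,0],[1,0,0,-10,0],[1,0,0,0,0],[1,0,0,0,0]],
  ],
)

```text
clock: 11.38
position: [565.3, -37.5, 98.8]
ee_rot: [-0.011, 1.0, -0.0, -0.002]
contact_force: [-0.1, -0.7, -1.3]
gripper_width: 31.0
grasp_force: 60.7
```

```bash
cat >> h.py <<'E'
def held(s,W):
    T=s["position"];w=W.reshape(-1,3);p=w[(w[:,2]>T[2]-7)&(w[:,2]<T[2]+60)&(abs(w[:,1]-T[1])<30)&(w[:,0]<T[0]-20)&(w[:,0]>T[0]-140)]
    x=p[:,0]-T[0]; print("held: button x",np.round(np.sort(p[:,0])[20],1),"-> origin",np.round(np.sort(p[:,0])[20]+93.5,1))
    for a,b in((-110,-68),(-62,-45),(-40,-25)):
        q=p[(x>a)&(x<b)]; print("  ",a,"y",np.round(np.percentile(q[:,1],[3,97]).mean(),1),"z",np.round(np.percentile(q[:,2],[50,95]),1))
E
python3 - <<'E'
from h import *
s,im,W=wrist("w5"); rep(s); held(s,W); w=W.reshape(-1,3)
for c in((566.3,-36.2),(565.6,55.7),(564.7,147)): saddles(w,c)
E
```

```text
t 11.38 tcp [565.3 -37.5  98.8] tooly-90 1.3 w 31.0 g 60.7 F [-0.1 -0.7 -1.3]
held: button x 468.8 -> origin 562.3
   -110 y -35.3 z [109.1 111.6]
   -62 y -38.0 z [132.  133.3]
   -40 y -37.6 z [117.9 119.1]
  saddle -50 397 [[512.3, -65.8], [516.8, -12.5], [521.7, -6.9]] mid y -36.3
  saddle -50 544 [[511.4, 25.7], [516.0, 78.4], [520.8, 84.5]] mid y 55.1
  saddle 37 415 [[598.0, 26.6], [602.0, 79.5], [607.6, 85.7]] mid y 56.1
  saddle -50 313 [[510.9, 110.4], [515.4, 112.7], [520.2, 117.0]] mid y 113.7
  saddle 37 225 [[597.3, 111.6], [601.7, 113.8], [606.9, 118.2]] mid y 114.9
```

Call:
drive_tool(
  plan=[
    [[1,1,0.7,-10,0],[1,1.3,0.6,-15,0],[1,1,0,-13,0],[1,0,0,-8,0],[1,0,0,-4,0],[1,0,0,-1,0],[1,0,0,0,0],[1,0,0,0,0]],
  ],
)

```text
clock: 12.1
position: [570.4, -34.8, 49.9]
ee_rot: [-0.012, 1.0, 0.0, 0.001]
contact_force: [0.8, 0.4, -1.7]
gripper_width: 31.0
grasp_force: 60.7
```

Call:
drive_tool(
  plan=[
    [[1,-0.8,-0.7,-1,0],[1,-0.8,-0.7,-1,0],[1,0,0,-1,0],[1,0,0,0,0],[1,0,0,0,0]],
  ],
)

```text
clock: 12.52
position: [568.3, -36.3, 46.4]
ee_rot: [-0.012, 1.0, 0.0, 0.0]
contact_force: [0.8, 0.2, -1.0]
gripper_width: 31.0
grasp_force: 60.7
```

Call:
drive_tool(
  plan=[
    [[1,0,0,-0.7,0],[1,0,0,-0.7,0],[1,0,0,0,0]],
  ],
)

```text
clock: 12.77
position: [568.4, -36.2, 45.6]
ee_rot: [-0.012, 1.0, -0.0, 0.0]
contact_force: [-1.9, 1.6, 4.6]
gripper_width: 30.6
grasp_force: 61.4
```

Call:
drive_tool(
  plan=[
    [[0.2,0,0,0,0],[0,0,0,0,0],[-0.2,0,0,0,0],[-0.4,0,0,0,0],[-0.4,0,0,0,0],[-0.4,0,0,0,0],[-0.4,0,0,10,0],[-0.4,0,0,25,0],[-0.4,0,0,35,0],[-0.4,0,0,35,0],[-0.4,0,0,20,0],[-0.4,0,0,0,0],[-0.4,0,0,0,0]],
  ],
)

```text
clock: 13.85
position: [568.9, -36.1, 172.1]
ee_rot: [-0.012, 1.0, 0.001, 0.002]
contact_force: [-1.1, -0.1, -0.8]
gripper_width: 59.5
grasp_force: 0.0
```

Run:
```python
from h import *
s,im,W=wrist("w6"); rep(s); w=W.reshape(-1,3)
pip(s,W,(566.3,-36),0.7,z0=36); pip(s,W,(567.5,-127.5),0.7,z0=36)
for c in((566.3,-36.2),(565.6,55.7),(564.7,147)): saddles(w,c)
```

```text
t 13.85 tcp [568.9 -36.1 172.1] tooly-90 1.4 w 59.5 g 0.0 F [-1.1 -0.1 -0.8]
origin [566.3 -35.4] yaw 1.5 bins 12 width 29.1 handle t [-64.6  56.7] ends t [-113.7  143.5] z 64.6
origin [ 567.5 -125.8] yaw -1.3 bins 12 width 28.7 handle t [-64.6  55.9] ends t [-114.4   81.9] z 64.7
  saddle -50 255 [[512.4, -65.5], [517.1, -13.3], [522.0, -6.8]] mid y -36.1
  saddle 37 213 [[599.1, -64.9], [603.3, -12.0], [608.5, -5.4]] mid y -35.1
  saddle -50 289 [[511.5, 25.7], [516.2, 78.5], [520.9, 84.9]] mid y 55.3
  saddle 37 219 [[598.0, 26.8], [602.0, 79.5], [607.0, 85.5]] mid y 56.1
  saddle -50 211 [[510.7, 110.8], [515.4, 114.6], [520.0, 170.3]] mid y 140.6
  saddle 37 187 [[597.2, 111.7], [601.4, 115.9], [606.9, 171.3]] mid y 141.5
```

Call:
drive_tool(
  plan=[
    [[-1,-4,-10,0,0],[-1,-10,-28,-2,0.3],[-1,-10,-28,-2,0.3],[-1,-10,-28,-2,0.3],[-1,-10,-28,-2,0.3],[-1,-10,-28,-2,0.3],[-1,-10,-28,-2,0.3],[-1,-10,-28,-2,0.3],[-1,-10,-28,-2,0.3],[-1,-7,-20,-1,0],[-1,0,0,0,0],[-1,0,0,0,0],[-1,0,0,0,0]],
  ],
)

```text
clock: 14.98
position: [476.6, -290.1, 152.0]
ee_rot: [-0.033, 0.999, 0.0, -0.001]
contact_force: [1.0, 0.5, -0.0]
gripper_width: 85.4
grasp_force: 0.0
```

Run:
```python
from h import *
s,im,W=wrist("w7"); rep(s); pip(s,W,(477,-290),4)
R=W[(W[...,2]>30)&(W[...,2]<60)&(W[...,0]<440)&(W[...,1]>-240)]; print("rack",np.round(np.percentile(R,[1,99],axis=0)) if len(R) else 0)
```

```text
t 14.98 tcp [ 476.6 -290.1  152. ] tooly-90 3.8 w 85.4 g 0.0 F [ 1.   0.5 -0. ]
origin [ 477.  -289.7] yaw 3.8 bins 12 width 29.1 handle t [-63.1  60.5] ends t [-93.4 145.2] z 28.6
rack [[ 325. -220.   34.]
 [ 388. -117.   46.]]
```

View pics/w7.png

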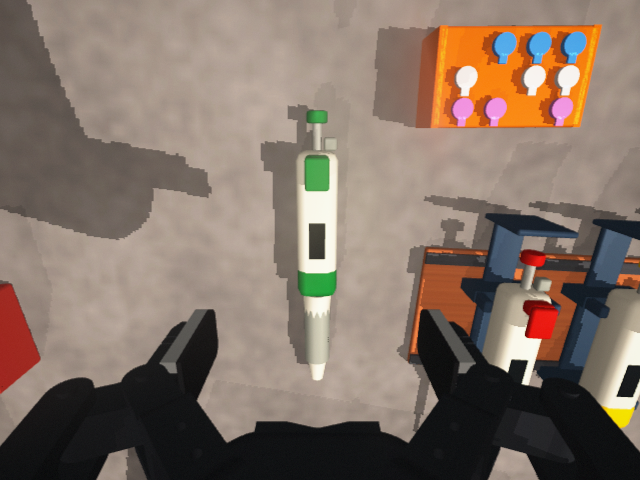

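Green lies along (317,112)–(318,378), centred under the tool and clear of the rack.

Call:
drive_tool(
  plan=[
    [[-1,0.5,0,-30,0],[-1,0.5,0,-30,0],[-1,0.5,0,-30,0],[-1,0.5,0,-24,0],[-1,0.5,0,-16,0],[-1,0,0,-11,0],[-1,0,0,-5,0],[-1,0,0,0,0],[1,0,0,0,0],[1,0,0,0,0],[1,0,0,0,0],[1,0,0,0,0],[1,0,0,0,0],[1,0,0,0,0],[1,0,0,0,0]],
  ],
)

```text
clock: 16.28
position: [480.5, -290.5, 8.0]
ee_rot: [-0.033, 0.999, -0.0, 0.001]
contact_force: [-1.0, 0.7, 5.3]
gripper_width: 30.9
grasp_force: 61.1
```

Call:
drive_tool(
  plan=[
    [[1,0,0,6,0],[1,0,0,18,0],[1,0,0,30,0],[1,0,0,34,0],[1,2,10,22,0],[1,6,24,6,-0.3],[1,6,32,0,-0.3],[1,6,32,0,-0.3],[1,6,32,0,-0.3],[1,6,32,0,-0.3],[1,6,32,0,-0.3],[1,6,32,0,-0.3],[1,6,32,0,-0.3],[1,6,32,0,-0.3],[1,6,32,0,-0.3],[1,6,32,0,-0.3],[1,6,32,0,0],[1,6,26,0,0],[1,4,14,0,0],[1,0,5,0,0]],
  ],
)

```text
clock: 17.95
position: [564.1, 142.7, 122.5]
ee_rot: [-0.005, 1.0, 0.0, -0.0]
contact_force: [0.2, 0.2, -1.6]
gripper_width: 30.6
grasp_force: 60.3
```

Call:
drive_tool(
  plan=[
    [[1,0,0,-10,0],[1,0,0,-10,0],[1,0,0,0,0],[1,0,0,0,0],[1,0,0,0,0]],
  ],
)

```text
clock: 18.37
position: [563.6, 139.5, 102.7]
ee_rot: [-0.004, 1.0, -0.0, -0.0]
contact_force: [-0.6, 0.2, -1.4]
gripper_width: 31.1
grasp_force: 60.3
```

Run:
```python
from h import *
s,im,W=wrist("w8"); rep(s); held(s,W); w=W.reshape(-1,3)
for c in((564.6,141),(565.6,55.7)): saddles(w,c)
try: pip(s,W,(530,411),-5)
except Exception as e: print(e)
```

```text
t 18.37 tcp [563.6 139.5 102.7] tooly-90 0.4 w 31.1 g 60.3 F [-0.6  0.2 -1.4]
held: button x 467.3 -> origin 560.8
   -110 y 143.1 z [114.3 116.8]
   -62 y 139.8 z [137.3 138.6]
   -40 y 139.9 z [123.3 124.5]
  saddle -50 371 [[510.4, 111.4], [514.8, 165.2], [520.0, 170.5]] mid y 141.0
  saddle -50 520 [[511.5, 26.9], [516.0, 32.8], [521.0, 85.8]] mid y 56.4
  saddle 37 387 [[598.0, 27.7], [602.0, 33.9], [607.5, 86.6]] mid y 57.2
expected non-empty vector for x
```

Call:
drive_tool(
  plan=[
    [[1,1,0.7,-10,0.4],[1,1,0.7,-15,0],[1,0.5,0,-15,0],[1,0,0,-9,0],[1,0,0,-4,0],[1,0,0,-2,0],[1,0,0,-1,0],[1,0,0,0,0],[1,0,0,0,0]],
  ],
)

```text
clock: 19.17
position: [566.7, 142.4, 47.6]
ee_rot: [-0.008, 1.0, 0.0, 0.001]
contact_force: [-0.7, -0.8, -1.5]
gripper_width: 30.8
grasp_force: 60.3
```

Call:
drive_tool(
  plan=[
    [[1,0,-0.8,-1,0],[1,0,0,-1,0],[1,0,0,-0.8,0],[1,0,0,0,0],[1,0,0,0,0]],
  ],
)

```text
clock: 19.58
position: [566.3, 141.3, 44.1]
ee_rot: [-0.008, 1.0, -0.0, 0.0]
contact_force: [0.3, 0.0, -1.6]
gripper_width: 31.0
grasp_force: 60.3
```

Call:
drive_tool(
  plan=[
    [[1,0,0,-0.7,0],[1,0,0,-0.5,0],[1,0,0,0,0]],
  ],
)

```text
clock: 19.83
position: [566.3, 141.3, 44.0]
ee_rot: [-0.008, 1.0, -0.0, 0.0]
contact_force: [-1.4, -0.3, 5.2]
gripper_width: 30.8
grasp_force: 61.3
```

Contact. I'll release and rise, then move to above blue at about (530,408), turned about −5.

Call:
drive_tool(
  plan=[
    [[0.2,0,0,0,0],[0,0,0,0,0],[-0.2,0,0,0,0],[-0.4,0,0,0,0],[-0.4,0,0,0,0],[-0.4,0,0,0,0],[-0.4,0,0,10,0],[-0.4,0,0,25,0],[-0.4,0,0,35,0],[-0.4,0,0,35,0],[-0.4,0,0,20,0],[-0.4,0,0,0,0],[-0.4,0,0,0,0]],
  ],
)

```text
clock: 20.92
position: [566.9, 141.7, 170.1]
ee_rot: [-0.008, 1.0, 0.001, 0.002]
contact_force: [-0.7, 0.7, -1.4]
gripper_width: 60.2
grasp_force: 0.0
```

Run:
```python
from h import *
s,im,W=wrist("w9"); rep(s); w=W.reshape(-1,3)
pip(s,W,(564.6,141),0.7,z0=36); saddles(w,(564.6,141))
```

```text
t 20.92 tcp [566.9 141.7 170.1] tooly-90 0.9 w 60.2 g 0.0 F [-0.7  0.7 -1.4]
origin [564.6 142. ] yaw 0.9 bins 12 width 29.1 handle t [-64.4  60.4] ends t [-113.8  143.6] z 64.6
  saddle -50 260 [[510.4, 111.5], [515.1, 141.1], [520.0, 170.7]] mid y 141.1
  saddle 37 206 [[597.2, 112.9], [601.2, 165.4], [606.7, 171.4]] mid y 142.1
```

Call:
drive_tool(
  plan=[
    [[-1,-1,12,0,0],[-1,-3,28,-2,-0.6],[-1,-4,28,-2,-0.6],[-1,-4,28,-2,-0.6],[-1,-4,28,-2,-0.6],[-1,-4,28,-2,-0.6],[-1,-4,28,-2,-0.6],[-1,-4,28,-2,-0.6],[-1,-4,28,-2,-0.6],[-1,-4,28,-2,-0.6],[-1,-1,14,0,0],[-1,0,0,0,0],[-1,0,0,0,0],[-1,0,0,0,0]],
  ],
)

```text
clock: 22.13
position: [529.0, 418.5, 149.0]
ee_rot: [0.039, 0.999, -0.001, -0.001]
contact_force: [-0.2, -0.7, 0.5]
gripper_width: 85.6
grasp_force: 0.0
```

Run:
```python
from h import *
s,im,W=wrist("w10"); rep(s); pip(s,W,(530,409),-5)
```

```text
t 22.13 tcp [529.  418.5 149. ] tooly-90 -4.5 w 85.6 g 0.0 F [-0.2 -0.7  0.5]
origin [530.2 411.3] yaw -2.6 bins 12 width 29.1 handle t [-62.   59.6] ends t [-92.  146.5] z 28.6
```

View pics/w10.png

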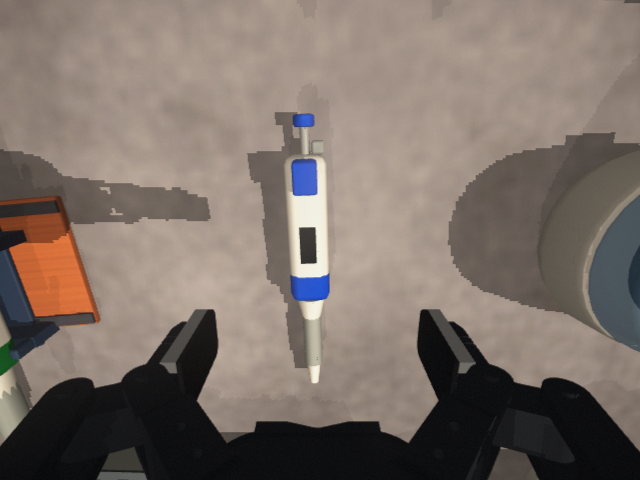

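Green is seated at (564.6,142). Blue runs along (303,115)–(314,380), 7 mm to the left of the tool.

Call:
drive_tool(
  plan=[
    [[-1,0.6,-2,-30,1],[-1,0.6,-2,-30,0.9],[-1,0.6,-2,-30,0],[-1,0.6,-1,-22,0],[-1,0.6,0,-15,0],[-1,0,0,-10,0],[-1,0,0,-5,0],[-1,0,0,0,0],[1,0,0,0,0],[1,0,0,0,0],[1,0,0,0,0],[1,0,0,0,0],[1,0,0,0,0],[1,0,0,0,0],[1,0,0,0,0]],
  ],
)

```text
clock: 23.43
position: [532.7, 413.0, 9.1]
ee_rot: [0.022, 1.0, 0.001, 0.001]
contact_force: [-1.4, 0.8, 5.8]
gripper_width: 31.0
grasp_force: 61.1
```

Call:
drive_tool(
  plan=[
    [[1,0,0,6,0],[1,0,0,18,0],[1,0,0,30,0],[1,0,0,34,0],[1,1,-10,22,0],[1,2.5,-24,6,0.3],[1,2.5,-29,0,0.3],[1,2.5,-29,0,0.3],[1,2.5,-29,0,0.3],[1,2.5,-29,0,0.3],[1,2.5,-29,0,0.3],[1,2.5,-29,0,0.3],[1,2.5,-29,0,0.3],[1,2.5,-29,0,0.3],[1,2.5,-29,0,0.3],[1,2.5,-29,0,0.3],[1,2.5,-20,0,0.3],[1,2.5,-10,0,0],[1,1.5,-3,0,0],[1,0,0,0,0]],
  ],
)

```text
clock: 25.1
position: [567.5, 55.0, 123.8]
ee_rot: [-0.008, 1.0, 0.0, -0.0]
contact_force: [-0.5, 0.6, -1.4]
gripper_width: 30.7
grasp_force: 60.5
```

Call:
drive_tool(
  plan=[
    [[1,0,0,-10,0],[1,0,0,-10,0],[1,0,0,0,0],[1,0,0,0,0],[1,0,0,0,0]],
  ],
)

```text
clock: 25.52
position: [567.2, 55.9, 103.5]
ee_rot: [-0.009, 1.0, -0.0, -0.0]
contact_force: [0.5, 0.7, -1.7]
gripper_width: 30.8
grasp_force: 60.5
```

Run:
```python
from h import *
s,im,W=wrist("w11"); rep(s); held(s,W); w=W.reshape(-1,3)
saddles(w,(565.6,56))
```

```text
t 25.52 tcp [567.2  55.9 103.5] tooly-90 1.1 w 30.8 g 60.5 F [ 0.5  0.7 -1.7]
held: button x 472.8 -> origin 566.3
   -110 y 58.4 z [114.  116.5]
   -62 y 55.6 z [137.  138.3]
   -40 y 55.9 z [123.  124.6]
  saddle -50 431 [[511.4, 26.2], [515.8, 78.5], [520.8, 85.1]] mid y 55.6
```

Call:
drive_tool(
  plan=[
    [[1,-1,0,-10,0],[1,-1,0,-15,0],[1,-1,0,-15,0],[1,0,0,-9,0],[1,0,0,-4,0],[1,0,0,-2,0],[1,0,0,-1,0],[1,0,0,0,0],[1,0,0,0,0]],
  ],
)

```text
clock: 26.32
position: [564.8, 55.5, 48.5]
ee_rot: [-0.009, 1.0, 0.0, 0.001]
contact_force: [-0.0, 0.2, -0.2]
gripper_width: 30.5
grasp_force: 60.5
```

Call:
drive_tool(
  plan=[
    [[1,0.4,0.3,-1,0],[1,0,0,-1,0],[1,0,0,-0.8,0],[1,0,0,-0.7,0],[1,0,0,0,0],[1,0,0,0,0]],
  ],
)

```text
clock: 26.82
position: [564.8, 55.7, 45.1]
ee_rot: [-0.009, 1.0, 0.0, 0.0]
contact_force: [-2.2, 0.6, 5.0]
gripper_width: 31.0
grasp_force: 61.2
```

Contact. I'll release and rise high, clear of everything.

Call:
drive_tool(
  plan=[
    [[0.2,0,0,0,0],[0,0,0,0,0],[-0.2,0,0,0,0],[-0.4,0,0,0,0],[-0.4,0,0,0,0],[-0.4,0,0,0,0],[-0.4,0,0,10,0],[-0.4,0,0,25,0],[-0.4,0,0,35,0],[-0.4,0,0,35,0],[-0.4,0,0,35,0],[-0.4,0,0,25,0],[-0.4,0,0,10,0],[-0.4,0,0,0,0],[-0.4,0,0,0,0]],
  ],
)

```text
clock: 28.07
position: [564.1, 55.6, 219.2]
ee_rot: [-0.009, 1.0, 0.0, -0.0]
contact_force: [0.1, -0.9, -0.8]
gripper_width: 60.1
grasp_force: 0.0
```

Run:
```python
from h import *
s,im,W=wrist("w12"); rep(s)
for c in((564.6,141.5),(565.6,56),(566.3,-36),(567.4,-127.5)): pip(s,W,c,0.7,z0=36); saddles(W.reshape(-1,3),c)
```

```text
t 28.07 tcp [564.1  55.6 219.2] tooly-90 1.0 w 60.1 g 0.0 F [ 0.1 -0.9 -0.8]
origin [564.6 141.4] yaw 1.0 bins 12 width 28.4 handle t [-64.7  60.5] ends t [-113.9   85.9] z 64.6
  saddle -50 204 [[510.4, 111.1], [515.1, 164.0], [520.1, 170.3]] mid y 140.7
  saddle 37 165 [[597.0, 112.2], [601.4, 164.9], [606.5, 171.0]] mid y 141.6
origin [565.6  56.5] yaw 1.0 bins 12 width 29.3 handle t [-65.1  58.8] ends t [-114.2  142.7] z 64.6
  saddle -50 187 [[511.5, 26.7], [515.9, 78.8], [520.9, 85.5]] mid y 56.1
  saddle 37 149 [[598.1, 27.4], [602.5, 33.8], [607.8, 86.0]] mid y 56.7
origin [566.3 -33.9] yaw -0.7 bins 12 width 28.9 handle t [-64.4  57.3] ends t [-113.7   88.8] z 64.7
  saddle -50 199 [[512.4, -65.1], [517.2, -59.0], [522.5, -6.2]] mid y -35.7
  saddle 37 159 [[599.1, -64.0], [603.3, -57.6], [608.2, -5.3]] mid y -34.6
origin [ 567.4 -125.5] yaw -1.2 bins 12 width 28.7 handle t [-64.6  55.7] ends t [-114.1  137.2] z 64.7
  saddle -50 142 [[513.2, -156.7], [517.9, -100.8], [522.3, -97.1]] mid y -126.9
  saddle 37 174 [[600.1, -155.5], [604.6, -125.9], [610.0, -96.6]] mid y -126.1
```

View pics/w12.png

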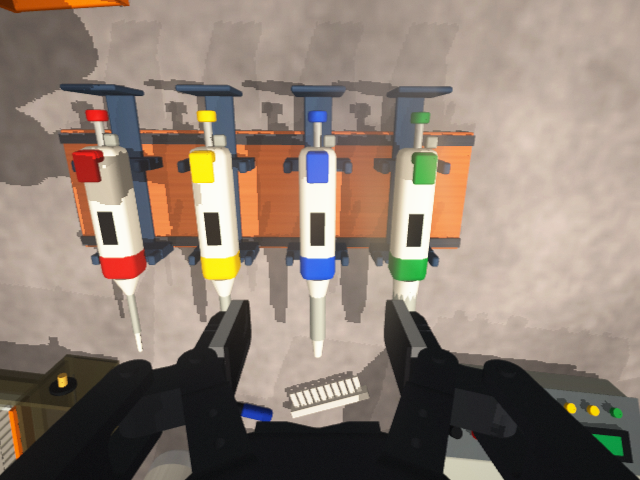

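All four are seated in order: red (110,210), yellow (215,210), blue (317,210) and green (412,210), with red at the tank's end. Handle tops are level at about 65 mm and the buttons are clear of the lips.

```bash
python3 -c "
from bench import *
print(job_done())"
```

```text
the job is handed in; nothing more can be done
None
```

The job is handed in at about 28 s: red, yellow, blue and green lie in cradles 4, 3, 2 and 1 from the gel tank's end, all measured within about 3 mm of centre and level, none dropped and the rack never touched; the judge returned no verdict.

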